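Unlock the sprung drawer of the copy corner's paper box with the service key

TASK

Unlock the paper box with the service key lying on the note pad: first stand the key upright, tongue down, in the slotted wooden stand and let go of it, then take it again, put it into the round keyhole on top of the box, feel for the hidden slot and push the key fully home without forcing it. Only then turn it clockwise (seen from above) until the drawer springs open, and leave the key standing fully home in the lock. Do not disturb the stapler, the mug or the tape dispenser.

Things in the scene. Friction and masses are not known exactly. Their poses are not given: they have to be found in the camera images.
- key: Service key, 147 mm long, 180 g. Origin: centre of the handle's underside as it lies. x along the key to the tongue's tip, y across its width, z its thickness (up at the start; axis at z = 7). Black handle x -22.5 to 22.5 mm, 50 wide, 14 thick; square steel shaft 14 x 14, x to 82.5; shoulder bar 44 wide, 14 thick, x to 88.5; tongue 26 wide, 8 thick, x to 124.5. Mass centre x = 20.
- key_grip (a point): Centre of the key's handle (x = 0, on the axis). The key works either way round about its long axis. At the start it lies flat with its handle on the note pad, its underside 30 mm above the table; from about x = 40 mm on it sticks out free over the pad's edge. Once upright, the handle's flat faces (14 mm apart) can be pinched from straight above.
- key_seat (a point): Point on the key's axis at the tongue side of the shoulder bar (x = 88.5 mm). When the key is home in the stand or the lock, the bar's underside rests on the top face and this point lies in the mouth.
- key_tip (a point): Tip of the key's tongue, on its axis (x = 124.5 mm). Hint: pinch the shaft sideways at x = 60 mm with the fingers tilted 45 to 58 degrees from straight down (pointing down and towards the tip); the key can then be brought upright, tip down, with the gripper leaning only 32 to 45 degrees the other way.
- pad: White note pad, a fixed block 85 (x) x 100 (y) x 30 mm high, origin at the centre of its underside. The key's handle lies on it.
- stand: Dark wooden key stand, a fixed block 56 (x) x 66 (y) x 50 mm high, origin at the centre of its underside. A straight slot goes right through it from the top, 32 mm long (along the stand's y) and 13 mm wide (along its x).
- stand_slot (a point): Centre of the mouth of the stand's slot, 50 mm above the table.
- case: White paper box, fixed, 300 (x) x 240 (y) x 100 mm high, origin at the centre of its underside, its front (drawer side) to its -x. A square steel lock plate, 60 x 60 mm, stands 3 mm proud of the top near the front, with a round keyhole in its middle, 32 mm across and 12 mm deep, with straight walls.
- lock (a point): Centre of the keyhole's mouth, in the lock plate's face, 103 mm above the table; axes as the box. Under the hole lies the flat top of a hidden plug with a slot 30 x 11.5 mm, deep enough for the whole tongue. The slot's long direction starts anywhere within 0.45 rad of the box's y axis: it must be felt. Out of line the tongue stands on the plug 24 mm short of home; within 0.1 rad it drops in.
- drawer (a joint): Drawer of the paper box: 0 shut, grows as it slides out of the front (to the box's -x). A 6 N spring drives it to 0.050 m when the bolt is free; locked, below 0.003. The bolt is free once the plug's slot stands about 0.9 rad clockwise of the box's y axis (stop at 1.2 rad). The plug is held by friction (0.12 N m): light pressing does not turn it.
- drawer_front (a point): Middle of the drawer's front face (216 mm wide, 74 mm high), 45 mm above the table.
- stapler: Bystander: black stapler, 130 x 36 x 46 mm, standing on the rear of the box's top. Origin under its centre.
- mug: Bystander: white mug, 80 mm across, 95 mm high, on the table beyond the box. Origin under its centre.
- tape: Bystander: grey tape dispenser, 140 x 55 x 92 mm, on the table beyond the box. Origin under its centre.
There are look-alikes about, which are no part of the job. Of the things that look like the key, the smallest one is meant. Of the things that look like the stand, the larger one is meant.

How it is judged:
On the way, in this order (a step that is already met when the one before it is completed fails the run):
1. The key stands upright in the wooden stand, shoulder bar down on its top, and the fingers have let go (horizontal distance between key_seat and stand_slot below 0.01 m and z of key_seat in the frame of stand_slot below 0.006 m and angle between the x axis of key and the z axis of stand, either way round below 0.2 rad and contact force between the fingers and key below 0.1 N), for 0.2 s.
2. The key is fully home in the lock, upright, and the drawer still shut (horizontal distance between key_seat and lock below 0.005 m and z of key_seat in the frame of lock below 0.004 m and angle between the x axis of key and the z axis of case, either way round below 0.12 rad and value of joint drawer below 0.01 m), for 0.1 s.
3. The drawer has sprung open (value of joint drawer above 0.035 m), for 0.1 s.
At the end, for the whole second after the job is handed in: The drawer stands open by more than 35 mm; the key stands at rest in the lock, released, its seat point within 6 mm of the keyhole's centre sideways and not more than 6 mm above it, within 0.15 rad of upright (value of joint drawer above 0.035 m and horizontal distance between key_seat and lock below 0.006 m and z of key_seat in the frame of lock below 0.006 m and angle between the x axis of key and the z axis of case, either way round below 0.15 rad and linear speed of key below 0.02 m/s); the robot touches nothing.
It fails at once if the key is forced against the lock with more than 60 N (contact force between key and case above 60 N).
It fails at once if a bystander is moved by more than 30 mm (distance of any of stapler, mug, tape from where it was at the start of the episode above 0.03 m).
It also fails if it takes over 72 s, if anything falls off the work surface, if the arm or the gripper's body presses on something with over 40 N, if the wrist force passes 120 N, or if a joint passes its speed limit or range.

ROBOT

A 6-joint arm with a two-finger parallel gripper is mounted at the origin on the work surface. World frame = base frame: x ahead of the robot, y to its left, z up, the work surface at z = 0. Lengths are in m, angles in rad, forces in N, time in s.
With the tool pointing down it reaches from about 0.275 to 1 m from the base axis. Payload 8.4 kg.
Tool frame: the origin (TCP) lies on the centre line of the jaws, within the pads' length; the fingertips stand 17 mm ahead of it and the grasp point (between the pads) lies 2 mm behind it (bot.tcp_to_tips is the y of the fingertips in the tool frame, in m); y points along the fingers, z is the direction in which the jaws open and shut, and the axes are right-handed (so a half turn about y gives the same grasp; the last joint's range is limited). The gripper opens to 85 mm and grips with 20 to 120 N. Pads are 22 mm wide; open, the fingers measure 114 mm over their backs; the gripper's body (76 mm by 85 mm) begins 54 mm behind the grasp point. The pads swing forward as they close: fully open they stand 13 mm farther back than shut.
Start: joints at [-1.313, 0.353, 1.633, -0, 1.155, -0.002], TCP at [0.161, -0.604, 0.216] pointing down, gripper open.
Joint ranges: [-2.63, 2.63], [-0.92, 2.1], [0.06, 2.66], [-1.3, 4.44], [0, 2.69], [-3.02, 3.02]. Speed limits (rad/s): [2.22, 2.22, 2.79, 3.14, 3.14, 3.14].

INTERFACE

Orientations are given as a unit quaternion [x, y, z, w].
In Python, from workcell import bot, hand, kinematics, get_obs, vision, hand_in gives the robot as it stands. The module is installed in compiled form; this text tells all that it offers. Calls block until the motion is done:
- bot.reach(position, orientation): joint-space move of the TCP to a pose.
- bot.servo_line(position, ori=None, velocity=0.15): straight line of the TCP; ori=None keeps the orientation; velocity is the mean speed in m/s.
- bot.goto_joints(angles): joint-space move.
- hand.move_gripper(opening, strength=None): finger opening in m; strength is the grip in N (None keeps the last); returns when the fingers have stopped.
- bot.dwell(seconds).
- kinematics.solve_ik(position, orientation): joint angles nearest the present ones, or None.
- get_obs(): the state.
- vision.read_camera(name): name is "scene" or "top" or "wrist"; returns a dict with "frame" (420x560x3 uint8, red, green, blue), "intrinsics" (3x3 intrinsics, pixels), "dist" ([k1, k2, p1, p2, k3] as OpenCV has them; the pictures are not rectified), "view" (4x4, takes a point from world to camera coordinates). Camera axes: x right, y down, z forward; pixel columns grow to the right and rows downward; lengths in m; the calibration is good to about 2 mm. A picture is of the moment at which its call begins. There is no depth.
A pose or a line that the arm cannot do raises bot.IKError and nothing moves.
- hand_in(): hands the job in, once; it reports no verdict.
The state is a dict: "time_s": time; "joint_pos": joint angles; "joint_vel": joint speeds; "joint_efforts": joint torques, N m; "position": TCP position; "orientation": TCP orientation; "wrist_force": force on the tool from outside, world axes, zero at the start; "ft_torque": the same for the moment, N m; "gripper_width": finger opening in m.
Only numpy, scipy, OpenCV 4.12 (cv2) and the standard library are available. Lean on these libraries where they do the work, as an engineer would, in place of code of your own. Each camera call takes 0.05 s, during which the arm holds its last target. There are 200 camera calls.

## Working session

There is one attempt and no reset: what is moved stays moved. The work goes in short steps, each a Python script; the robot and the scene stay as the last script left them, time stands still between calls to the robot, and variables do not carry over. Pictures are saved under pics/ and viewed, about 8 in all and at most 12, crops included, and the job is handed in when it is done.

```bash
mkdir -p pics; python3 - <<'E'
from workcell import *
import cv2,numpy as np,pickle
d={}
for n in ["top","scene"]:
    c=vision.read_camera(n); d[n]=c
    cv2.imwrite(f"pics/{n}0.png",cv2.resize(c["frame"][:,:,::-1],(800,600),interpolation=cv2.INTER_CUBIC))
    print(n,c["intrinsics"],c["dist"],c["view"])
pickle.dump(d,open("cams.pkl","wb"))
print(get_obs())
E
```

```text
top [[457.53003586   0.         281.55838924]
 [  0.         457.53003586 209.52753177]
 [  0.           0.           1.        ]] [-0.00856006  0.          0.          0.          0.        ] [[-0.01783124 -0.99977988 -0.01105591  0.05981505]
 [-0.98801441  0.01931497 -0.15314847  0.56542487]
 [ 0.1533283   0.00819257 -0.98814134  1.30402838]
 [ 0.          0.          0.          1.        ]]
scene [[442.08434755   0.         278.11086845]
 [  0.         442.08434755 210.62602007]
 [  0.           0.           1.        ]] [-0.05239385  0.          0.          0.          0.        ] [[-0.07240771  0.997285    0.01340693 -0.03264888]
 [ 0.57914239  0.05298481 -0.81350274 -0.25422122]
 [-0.81200445 -0.05113935 -0.58140653  1.67533234]
 [ 0.          0.          0.          1.        ]]
{'time_s': 0.1, 'joint_pos': array([-1.31341732e+00,  3.53602132e-01,  1.63406830e+00, -2.78407649e-05,
        1.15522905e+00, -2.38438325e-03]), 'joint_vel': array([ 9.31480480e-04, -1.49265980e-03, -2.71540843e-03, -3.51047751e-05,
        5.93921023e-04, -3.44031868e-05]), 'joint_efforts': array([-6.93878610e-04, -6.06359553e+01, -3.42821074e+01, -1.05707559e-04,
        3.84985702e-03,  3.13541960e-06]), 'position': array([ 0.16041488, -0.60358262,  0.21511861]), 'orientation': array([-0.09165384,  0.70160745, -0.70069317,  0.09151848]), 'wrist_force': array([-0.77577554, -0.59707407, -0.08329344]), 'ft_torque': array([ 0.04665742, -0.03939422,  0.02209793]), 'gripper_width': 0.08550913785911168}
```

View pics/top0.png

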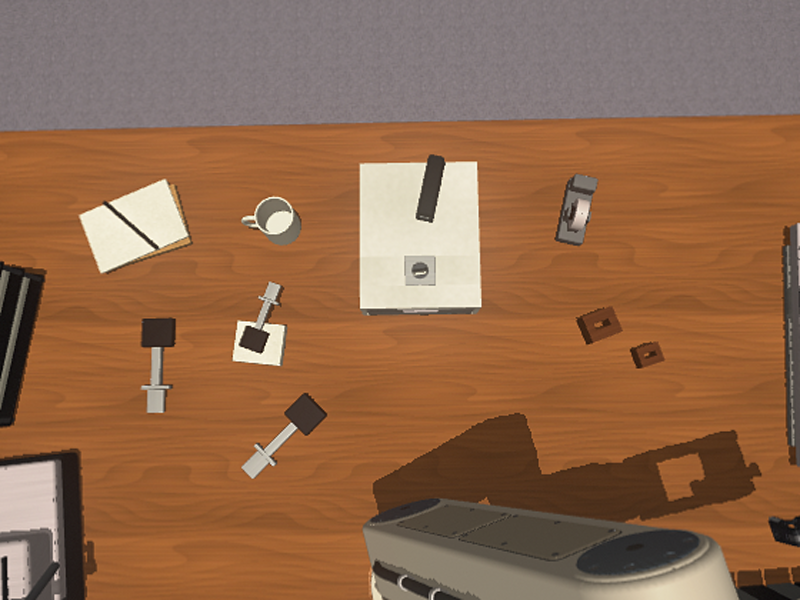

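View pics/scene0.png

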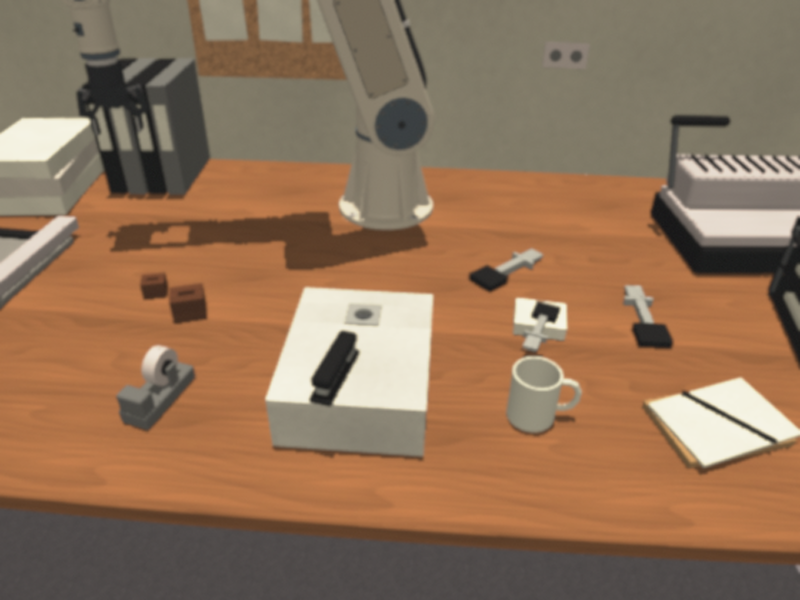

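Key look-alikes (top picture): one at (285,435), one at (157,365) and the smallest, with its handle on the pad, at (260,318). That last one is meant. Stand look-alikes: the larger at (600,325), which is meant, and the smaller at (648,354). Next, a close crop to check both choices.

```bash
cat > h.py <<'E'
import numpy as np,cv2
from scipy.spatial.transform import Rotation as R
def p2w(c,px,z):
    u=cv2.undistortPoints(np.array([[px]],float),c["intrinsics"],np.array(c["dist"]))[0,0]
    V=c["view"];Rm=V[:3,:3];o=-Rm.T@V[:3,3];d=Rm.T@np.array([u[0],u[1],1])
    return o+d*(z-o[2])/d[2]
def w2p(c,p):
    V=c["view"];return cv2.projectPoints(np.atleast_2d(np.array(p,float)),cv2.Rodrigues(V[:3,:3])[0],V[:3,3],c["intrinsics"],np.array(c["dist"]))[0][:,0]
def crop(im,x,y,w,h,s): return cv2.resize(im[y:y+h,x:x+w],None,fx=s,fy=s,interpolation=cv2.INTER_CUBIC)
E
python3 - <<'E'
import pickle,cv2,numpy as np
from h import *
f=pickle.load(open("cams.pkl","rb"))["top"]["frame"][:,:,::-1]
o=np.zeros((600,790,3),np.uint8)
o[:420,:360]=crop(f,153,192,60,70,6)
o[:360,365:785]=crop(f,398,206,70,60,6)
o[365:545,365:605]=crop(f,274,174,40,30,6)
cv2.imwrite("pics/crop1.png",o)
E
```

```text
(no output)
```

View pics/crop1.png

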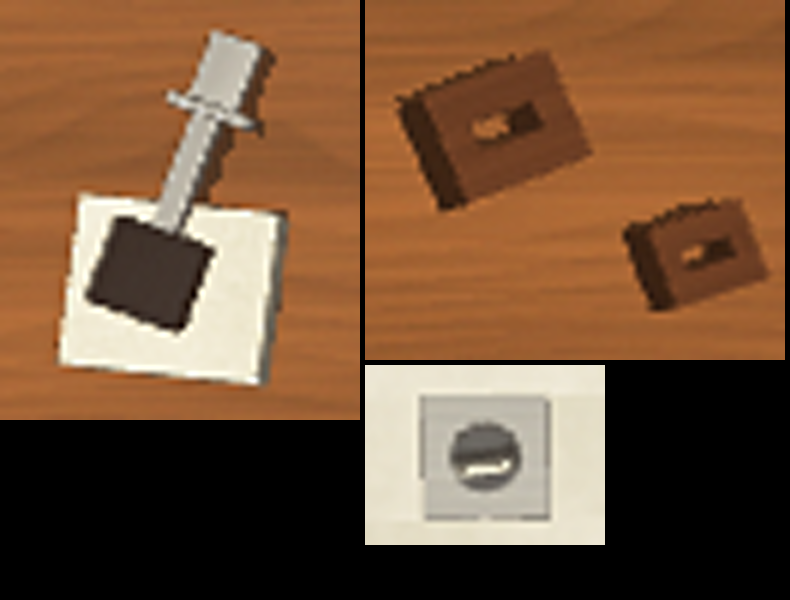

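```bash
python3 - <<'E'
import pickle
from h import *
d=pickle.load(open("cams.pkl","rb"));c=d["top"]
n=lambda u,v,x,y,s=6:(x+(u+.5)/s-.5,y+(v+.5)/s-.5)
P=lambda u,v,x,y,z:p2w(c,n(u,v,x,y),z)
hd=[P(u,v,153,192,.044) for u,v in [(120,213),(215,250),(182,332),(85,298)]]
tip=P(241,40,153,192,.041);g=np.mean(hd,0)
print("handle",g,"tip",tip,"L",np.linalg.norm((tip-g)[:2]),"yaw",np.arctan2(*(tip-g)[1::-1]),"sides",[np.linalg.norm(hd[i]-hd[i-1]) for i in range(4)])
s=[P(u,v,398,206,.05) for u,v in [(60,95),(185,50),(228,152),(100,208)]]
print("stand",np.mean(s,0),P(142,122,398,206,.05),"sides",[np.linalg.norm(s[i]-s[i-1]) for i in range(4)])
for a,b in[(0,1),(3,2)]: print("dir along 01",np.arctan2(*(s[b]-s[a])[1::-1]))
for a,b in[(0,3),(1,2)]: print("dir 03",np.arctan2(*(s[b]-s[a])[1::-1]))
l=[P(u,v,274,174,.103) for u,v in [(55,31),(185,31),(185,155),(55,155)]]
print("lock",np.mean(l,0),P(121,91,274,174,.103),[np.linalg.norm(l[i]-l[i-1]) for i in range(4)])
b=[p2w(c,((u+.5)*.7-.5,(v+.5)*.7-.5),.1) for u,v in [(360,163),(477,162),(481,306),(360,308)]]
print("box",np.mean(b,0),[np.linalg.norm(b[i]-b[i-1]) for i in range(4)])
print([np.arctan2(*(b[i]-b[j])[1::-1]) for i,j in [(0,1),(3,2),(0,3),(1,2)]])
E
```

```text
handle [0.49069024 0.35479153 0.044     ] tip [0.60595256 0.31249644 0.041     ] L 0.12277734898686586 yaw -0.35169134203254315 sides [np.float64(0.04448571702213776), np.float64(0.05061920320339644), np.float64(0.042679279147323494), np.float64(0.050761689325763554)]
stand [ 0.50733033 -0.35672583  0.05      ] [ 0.50931814 -0.35623616  0.05      ] sides [np.float64(0.05754265715773149), np.float64(0.06546930017961199), np.float64(0.05316612782732206), np.float64(0.06859837025502376)]
dir along 01 -1.2462619742729393
dir along 01 -1.1831609207748794
dir 03 -2.860096168932193
dir 03 -2.8073377480808497
lock [0.61533664 0.01363331 0.103     ] [0.61618341 0.01313481 0.103     ] [np.float64(0.05970434234505184), np.float64(0.06161246609139565), np.float64(0.05967458453186729), np.float64(0.061177691482057456)]
box [0.69119968 0.01228525 0.1       ] [np.float64(0.29931186737028836), np.float64(0.23888468179398864), np.float64(0.29686863840309585), np.float64(0.2385317324779182)]
[np.float64(1.5578354059750161), np.float64(1.568071436346994), np.float64(-0.007772682777439061), np.float64(-0.008960996888506973)]
```

The crop confirms both choices: the key on the pad at crop (150,273) to (240,40), and the larger stand at crop (508,125). The keyhole is at crop (486,456). Next I'll fly over the stand, lock and key with the wrist camera.

```bash
cat >> h.py <<'E'
def quat(y,z):
    y=np.array(y,float);z=np.array(z,float);y/=np.linalg.norm(y);z/=np.linalg.norm(z)
    return R.from_matrix(np.c_[np.cross(y,z),y,z]).as_quat()
def down(a): return quat([0,0,-1],[np.cos(a),np.sin(a),0])  # jaws open along yaw a
E
cat > look.py <<'E'
from workcell import *
from h import *
import pickle
c=vision.read_camera("wrist");o=get_obs()
V=c["view"];Rt=R.from_quat(o["orientation"]).as_matrix()
cam=-V[:3,:3].T@V[:3,3]
print("cam in tool",Rt.T@(cam-o["position"]),"axes(cols x,y,z cam in tool)\n",(Rt.T@V[:3,:3].T).round(3),c["intrinsics"][0],c["dist"])
# feasibility
g=np.array([.4907,.3548,.037]);yaw=-.3517
for t in (45,50,55):
    t=np.radians(t);k=np.array([np.cos(yaw),np.sin(yaw),0]);n=np.array([-k[1],k[0],0])
    for s in (1,-1):
        q=quat(np.sin(t)*k+[0,0,-np.cos(t)],s*n);p=g+.06*k-.002*R.from_quat(q).as_matrix()[:,1]
        print("grasp",np.degrees(t),s,kinematics.solve_ik(p,q))
        for yk in (.34,.34+np.pi):
            kk=np.array([np.cos(yk),np.sin(yk),0]);nn=np.array([-kk[1],kk[0],0])
            q2=quat(-np.cos(t)*kk+[0,0,-np.sin(t)],s*nn)
            print("   stand",yk,[kinematics.solve_ik([.508,-.356,.0785+dz],q2) for dz in (0,.08)])
for a in (.34,.34-np.pi): print("above",kinematics.solve_ik([.508,-.356,.1385],down(a)))
for a in (0,np.pi): print("lock",[kinematics.solve_ik([.616,.013,.1915],down(a+b)) for b in (.45,-1.2,-1.6)])
E
python3 look.py
```

```text
cam in tool [-0.08456693 -0.15778247 -0.00083388] axes(cols x,y,z cam in tool)
 [[ 0.001  0.945  0.326]
 [ 0.001 -0.326  0.945]
 [ 1.    -0.001 -0.001]] [369.02373903   0.         283.714706  ] [-0.02303149  0.          0.          0.          0.        ]
grasp 45.0 1 None
   stand 0.34 [array([-0.35062781,  0.85213914,  1.34251769, -0.46747745,  1.60012326,
       -2.11442803]), array([-0.35062781,  0.76228219,  1.32034699, -0.47150898,  1.70005084,
       -2.16525182])]
   stand 3.481592653589793 [array([-1.02508786,  0.54941965,  2.01753126,  1.20756719,  0.83383453,
       -0.7691232 ]), array([-1.02508786,  0.40754282,  1.99169141,  1.07811983,  0.90372003,
       -0.56917696])]
grasp 45.0 -1 None
   stand 0.34 [array([-0.35062781,  0.85213914,  1.34251769, -0.46747745,  1.60012326,
        1.02716463]), array([-0.35062781,  0.76228219,  1.32034699, -0.47150898,  1.70005084,
        0.97634083])]
   stand 3.481592653589793 [array([-1.02508786,  0.54941965,  2.01753126,  1.20756719,  0.83383453,
        2.37246945]), array([-1.02508786,  0.40754282,  1.99169141,  1.07811983,  0.9
[... 2010 characters left out ...]
62386e-02,  3.62671082e-01,  1.67674517e+00, -4.44089210e-16,
        1.10217640e+00, -4.31333761e-01]), array([ 1.86662386e-02,  3.62671082e-01,  1.67674517e+00, -4.44089210e-16,
        1.10217640e+00,  1.21866624e+00]), array([ 1.86662386e-02,  3.62671082e-01,  1.67674517e+00, -4.44089210e-16,
        1.10217640e+00,  1.61866624e+00])]
lock [array([ 1.86662386e-02,  3.62671082e-01,  1.67674517e+00, -4.44089210e-16,
        1.10217640e+00,  2.71025889e+00]), array([ 1.86662386e-02,  3.62671082e-01,  1.67674517e+00, -4.44089210e-16,
        1.10217640e+00, -1.92292641e+00]), array([ 1.86662386e-02,  3.62671082e-01,  1.67674517e+00, -4.44089210e-16,
        1.10217640e+00, -1.52292641e+00])]
```

```bash
python3 - <<'E'
from workcell import *
from h import *
g=np.array([.4907,.3548,.037]);yaw=-.3517
for dy in (0,.17,-.17):
  k=np.array([np.cos(yaw+dy),np.sin(yaw+dy),0]);n=np.array([-k[1],k[0],0])
  for t in (20,30,36,40,45,50,55,58,62):
    t0=t;t=np.radians(t)
    for s in (1,-1):
      for dz in (0,.03,.08,.15):
        q=quat(np.sin(t)*k+[0,0,-np.cos(t)],s*n);p=g+.06*k-.002*R.from_quat(q).as_matrix()[:,1]+[0,0,dz]
        r=kinematics.solve_ik(p,q)
        if r is not None: print(dy,t0,s,dz,r.round(2))
E
```

```text
0 20 1 0 [ 0.72  0.53  1.88 -0.54  0.62 -0.08]
0 20 1 0.03 [ 0.72  0.48  1.87 -0.5   0.67 -0.13]
0 20 1 0.08 [ 0.72  0.41  1.85 -0.45  0.76 -0.19]
0 20 1 0.15 [ 0.72  0.32  1.79 -0.4   0.89 -0.27]
0 20 -1 0.03 [ 0.72  0.48  1.87 -0.5   0.67  3.02]
0 20 -1 0.08 [ 0.72  0.41  1.85 -0.45  0.76  2.95]
0 20 -1 0.15 [ 0.72  0.32  1.79 -0.4   0.89  2.87]
0 30 1 0 [ 0.81  0.55  1.95 -0.9   0.62  0.33]
0 30 1 0.03 [ 0.81  0.5   1.94 -0.84  0.66  0.26]
0 30 1 0.08 [ 0.81  0.42  1.92 -0.75  0.73  0.14]
0 30 1 0.15 [ 0.81  0.32  1.87 -0.66  0.84  0.01]
0 30 -1 0 [ 0.81  0.55  1.95 -0.9   0.62 -2.81]
0 30 -1 0.03 [ 0.81  0.5   1.94 -0.84  0.66 -2.89]
0 30 -1 0.08 [ 0.81  0.42  1.92 -0.75  0.73 -3.  ]
0 36 1 0 [ 0.86  0.57  1.98 -1.1   0.67  0.56]
0 36 1 0.03 [ 0.86  0.52  1.97 -1.04  0.69  0.48]
0 36 1 0.08 [ 0.86  0.44  1.95 -0.94  0.75  0.35]
0 36 1 0.15 [ 0.86  0.33  1.91 -0.83  0.84  0.19]
0 36 -1 0 [ 0.86  0.57  1.98 -1.1   0.67 -2.58]
0 36 -1 0.03 [ 0.86  0.52  1.97 -1.04  0.69 -2.66]
0 36 -1 0.08 [ 0.86  0.44  1.95 -0.94  0.75 -2.79]
0 36 -1 0.15 [ 0.86  0.33  1.91 -0.83  0.84 -2.95]
0 40 
[... 5115 characters left out ...]
-1 0.03 [ 1.02  0.69  1.94 -1.26  1.03 -2.18]
-0.17 55 -1 0.08 [ 1.02  0.6   1.94 -1.21  1.06 -2.28]
-0.17 55 -1 0.15 [ 1.02  0.48  1.92 -1.15  1.12 -2.42]
-0.17 58 1 0.03 [ 1.04  0.72  1.94 -1.29  1.08  1.01]
-0.17 58 1 0.08 [ 1.04  0.63  1.94 -1.25  1.11  0.92]
-0.17 58 1 0.15 [ 1.04  0.5   1.93 -1.19  1.15  0.78]
-0.17 58 -1 0.03 [ 1.04  0.72  1.94 -1.29  1.08 -2.13]
-0.17 58 -1 0.08 [ 1.04  0.63  1.94 -1.25  1.11 -2.22]
-0.17 58 -1 0.15 [ 1.04  0.5   1.93 -1.19  1.15 -2.36]
-0.17 62 1 0.08 [ 1.06  0.66  1.94 -1.29  1.16  0.98]
-0.17 62 1 0.15 [ 1.06  0.54  1.93 -1.24  1.2   0.85]
-0.17 62 -1 0.08 [ 1.06  0.66  1.94 -1.29  1.16 -2.16]
-0.17 62 -1 0.15 [ 1.06  0.54  1.93 -1.24  1.2  -2.3 ]
```

```bash
cat > fly.py <<'E'
from workcell import *
from h import *
import pickle
T={"stand":([.508,-.356,.05],down(.34),66,3),"lock":([.616,.0133,.103],down(0),66,3),"key":([.545,.334,.037],down(-.352+np.pi/2),98,2)}
W={};tiles={}
for n,(p,q,h,s) in T.items():
    try: bot.reach(np.array(p)+[0,0,.13],q)
    except bot.IKError: print("IK",n); continue
    c=vision.read_camera("wrist");W[n]=c
    u=w2p(c,p)[0].round().astype(int);x,y=np.clip(u-h,0,[560-2*h,420-2*h]);W[n]["org"]=(x,y,s)
    tiles[n]=crop(c["frame"][:,:,::-1],x,y,2*h,2*h,s);print(n,u,(x,y,s),get_obs()["time_s"],get_obs()["joint_pos"].round(2))
    cv2.imwrite(f"pics/w_{n}_full.png",c["frame"][:,:,::-1])
pickle.dump(W,open("w.pkl","wb"))
cv2.imwrite("pics/w1.png",np.hstack([tiles["stand"][:392],tiles["lock"][:392]]))
cv2.imwrite("pics/w2.png",cv2.resize(tiles["key"],None,fx=1.5,fy=1.5))
E
python3 fly.py
```

```text
stand [284 189] (np.int64(218), np.int64(123), 3) 1.775 [-0.62  0.38  1.68 -0.    1.08 -0.95]
lock [284 189] (np.int64(218), np.int64(123), 3) 3.2667 [ 0.02  0.32  1.64 -0.    1.18  0.02]
key [283 188] (np.int64(185), np.int64(90), 2) 4.5833 [ 0.55  0.42  1.65 -0.    1.07 -0.67]
```

View pics/w1.png

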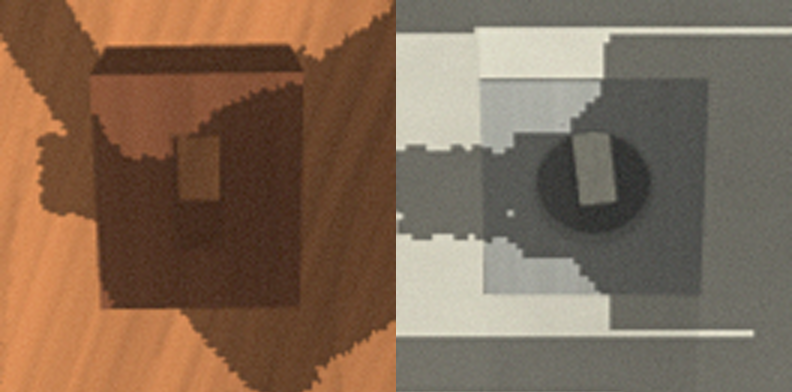

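View pics/w2.png

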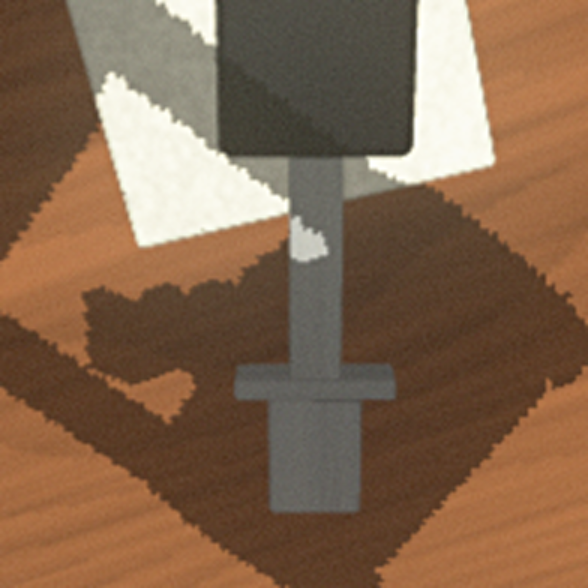

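```bash
python3 - <<'E'
import pickle
from h import *
W=pickle.load(open("w.pkl","rb"))
def P(n,u,v,z,s=3):
    c=W[n];x,y,_=c["org"];return p2w(c,(x+(u+.5)/s-.5,y+(v+.5)/s-.5),z)
ang=lambda a,b:np.arctan2(b[1]-a[1],b[0]-a[0])
s=[P("stand",u,v,.05) for u,v in [(92,72),(303,72),(300,307),(103,307)]]
print("stand",np.mean(s,0),[np.linalg.norm(s[i]-s[i-1]).round(4) for i in range(4)],"slot",P("stand",199,190,.05),
 "slot pts",[P("stand",u,v,.05).round(4) for u,v in [(175,136),(221,136),(180,245),(214,245)]])
print("edges",ang(s[3],s[0]),ang(s[2],s[1]),ang(s[0],s[1]),ang(s[3],s[2]))
l=[P("lock",u,v,.103) for u,v in [(84,80),(312,80),(305,295),(88,295)]]
print("lock",np.mean(l,0),[np.linalg.norm(l[i]-l[i-1]).round(4) for i in range(4)],"hole",P("lock",199,183,.103))
print("edges",ang(l[3],l[0]),ang(l[2],l[1]),ang(l[0],l[1]),ang(l[3],l[2]))
for z in (.091,.067,.05,0.):
  k=[P("lock",u,v,z) for u,v in [(176,135),(215,132),(221,202),(184,205)]];print("lslot",z,ang(k[3],k[0]),ang(k[2],k[1]),k[0].round(4),k[1].round(4),np.linalg.norm(k[1]-k[0]))
a,b=P("key",315.5,158,.044),P("key",315,365,.044);t=P("key",314.5,512,.041)
print("key axis",a,b,ang(a,b),"tip",t,ang(a,t),"handle front",P("key",316,154,.044),"->tip",np.linalg.norm((P("key",316,154,.044)-t)[:2]))
E
```

```text
stand [ 0.50758845 -0.35423244  0.05      ] [np.float64(0.066), np.float64(0.055), np.float64(0.066), np.float64(0.0552)] slot [ 0.50709976 -0.35331376  0.05      ] slot pts [array([ 0.4962, -0.3414,  0.05  ]), array([ 0.5077, -0.3373,  0.05  ]), array([ 0.5074, -0.3698,  0.05  ]), array([ 0.5162, -0.3667,  0.05  ])]
edges 1.9238365268117092 1.9261307235914946 0.33724714037848214 0.3370668762142427
lock [0.61580093 0.01562    0.103     ] [np.float64(0.0602), np.float64(0.0595), np.float64(0.0602), np.float64(0.0605)] hole [0.61628152 0.01784811 0.103     ]
edges 1.5543843482868527 1.5701058940223924 -0.0016343522741847799 -0.0017150370834052829
lslot 0.091 1.674322285127581 1.657945166482061 [0.61   0.0283 0.091 ] [0.6207 0.0291 0.091 ] 0.010806724932302702
lslot 0.067 1.6743222851275814 1.6579451664820666 [0.6095 0.0227 0.067 ] [0.6211 0.0236 0.067 ] 0.011672175785937324
lslot 0.05 1.6743222851275823 1.6579451664820637 [0.6091 0.0188 0.05  ] [0.6214 0.0198 0.05  ] 0.012285203473928578
lslot 0.0 1.6743222851275767 1.6579451664820632 [0.6081 0.0073 0.    ] [0.6221 0.0083 0.    ] 0.014088226085667356
key axis [0.51106571 0.35192654 0.044     ] [0.56343948 0.33268745 0.044     ] -0.35203997818366434 tip [0.60643547 0.31690919 0.041     ] -0.35189240807980693 handle front [0.51015844 0.35239221 0.044     ] ->tip 0.10260755278944553
```

The stand tile shows its top corners at (92,72) to (300,307). The lock tile shows the hole centre at (199,183) and the slot inclined by about 0.1 rad. The key axis runs along x≈315 with the tip at row 512. Now the grasp at 40 degrees, since the IK cannot reach steeper tilts here.

```bash
python3 - <<'E'
from workcell import *
from h import *
yaw=-.352;t=np.radians(41);k=np.array([np.cos(yaw),np.sin(yaw),0]);n=np.array([-k[1],k[0],0])
q=quat(np.sin(t)*k+[0,0,-np.cos(t)],n);y=R.from_quat(q).as_matrix()[:,1]
p=np.array([.5460,.3367,.037])-.002*y
hand.move_gripper(.05,80)
bot.reach(p-.09*y,q)
bot.servo_line(p,velocity=.08)
o=get_obs();print(o["position"]-p,o["wrist_force"])
hand.move_gripper(0.0,90)
o=get_obs();print(o["gripper_width"],o["wrist_force"],o["time_s"])
bot.servo_line(p+[0,0,.06],velocity=.1)
o=get_obs();print(o["gripper_width"],o["wrist_force"],o["time_s"])
c=vision.read_camera("wrist");cv2.imwrite("pics/g1.png",c["frame"][:,:,::-1])
E
```

```text
[-6.22409464e-05  3.54720546e-04  3.76348059e-04] [ 0.10625724  0.4443011  -0.03290129]
-0.00029708854475500596 [-0.60951227  0.08269594 -0.45574952] 8.0
0.00024145623119207192 [ 0.50112772 -0.19325888 -0.54890921] 8.75
```

View pics/g1.png

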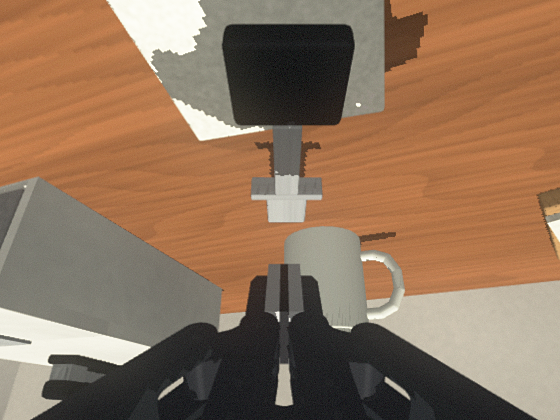

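```bash
python3 - <<'E'
from workcell import *
from h import *
c=vision.read_camera("wrist");o=get_obs()
M=R.from_quat(o["orientation"]).as_matrix();print(o["position"],M.round(3))
k=np.array([np.cos(-.352),np.sin(-.352),0]);a=np.array([.546,.3367,.037])
for x in (22.5,60,88.5,124.5): print(x,w2p(c,a+k*(x-60)/1e3)[0])
print("tcp",w2p(c,o["position"])[0],"tips",w2p(c,o["position"]+.017*M[:,1])[0],bot.tcp_to_tips)
print("handle px->world",p2w(c,(287,124),.037),"tip",p2w(c,(287,222),.037))
t=vision.read_camera("top")
cv2.imwrite("pics/t1.png",np.vstack([crop(t["frame"][:,:,::-1],130,170,110,100,5)]))
E
```

```text
[0.54446109 0.33679986 0.0977115 ] [[ 0.709  0.615  0.345]
 [-0.26  -0.227  0.939]
 [ 0.656 -0.755 -0.001]]
22.5 [283.01534997 117.9425855 ]
60 [283.19077039 164.76003716]
88.5 [283.29172837 191.67141372]
124.5 [283.39244651 218.49501965]
tcp [282.21792583 265.30768639] tips [282.33012129 249.83000252] 0.017
handle px->world [0.5153983  0.34999926 0.037     ] tip [0.61254849 0.31505157 0.037     ]
```

```bash
python3 - <<'E'
from h import *
import pickle
t=cv2.imread("pics/t1.png");a=pickle.load(open("cams.pkl","rb"))["top"]["frame"][:,:,::-1]
g=cv2.imread("pics/g1.png")
o=np.zeros((590,790,3),np.uint8)
o[:280,:308]=cv2.resize(crop(a,130,170,110,100,5),(308,280));o[:280,312:620]=cv2.resize(t,(308,280))
o[290:590,:400]=crop(g,184,240,200,150,2)
cv2.imwrite("pics/cmp.png",o)
E
```

```text
(no output)
```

View pics/cmp.png

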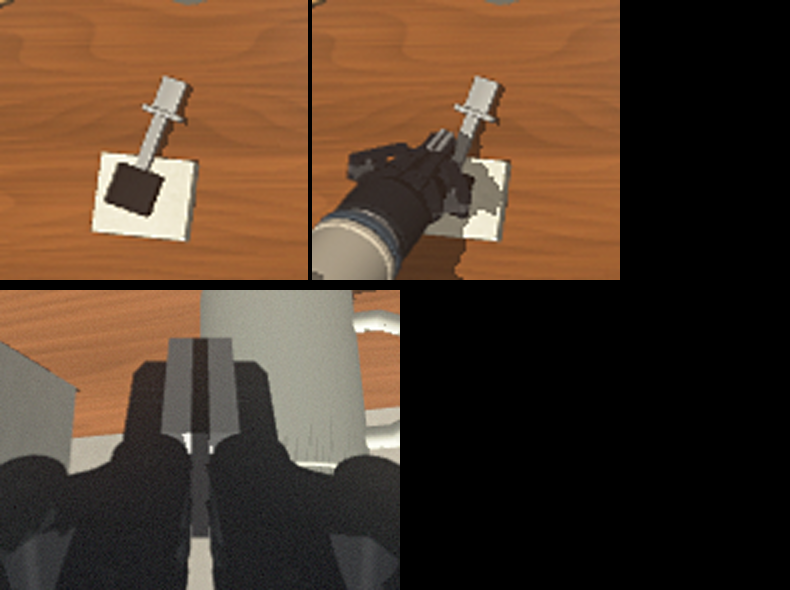

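```bash
python3 - <<'E'
from workcell import *
from h import *
import pickle
t=pickle.load(open("cams.pkl","rb"))["top"];o=get_obs();M=R.from_quat(o["orientation"]).as_matrix();P=o["position"]
f=lambda p:((w2p(t,p)[0]-[130,170])*2.8+[312,0]).round(1)
for y in (-.05,0,.017): print(y,f(P+y*M[:,1]),[f(P+y*M[:,1]+x*M[:,0]) for x in(-.011,.011)])
print("shaft60",f([.546,.3367,.037]),"tip",f([.6065,.315,.041]))
print(o["joint_pos"],P)
c=vision.read_camera("wrist")
g=lambda v:((w2p(c,P+M@np.array(v))[0]-[184,240])*2+[0,290]).round(0)
for x in(-.011,.011): print([g([x,y,z]) for y in (.017,-.021) for z in (0,.01)])
E
```

```text
-0.05 [430.6 155.5] [array([429.4, 164.4]), array([431.8, 146.6])]
0 [451.6 129.5] [array([450.3, 138.2]), array([452.9, 120.8])]
0.017 [458.4 121. ] [array([457.1, 129.6]), array([459.7, 112.4])]
shaft60 [465. 136.] tip [485.4  78.6]
[ 0.90852818  0.49638628  1.98148223 -1.11260427  0.77052523  0.56687322] [0.5444656  0.33681301 0.09768981]
[array([197., 271.]), array([236., 271.]), array([196., 342.]), array([244., 342.])]
[array([197., 348.]), array([234., 347.]), array([196., 432.]), array([242., 432.])]
```

```bash
cat > ov.py <<'E'
from workcell import *
from h import *
def ov(fn,pts,half=50,s=4,cams=("scene","top")):
    o=get_obs();M=R.from_quat(o["orientation"]).as_matrix();P=o["position"];T=[]
    for n in cams:
        c=vision.read_camera(n);u=w2p(c,P)[0].round().astype(int);x,y=np.clip(u-half,0,[560-2*half,420-2*half])
        im=np.ascontiguousarray(crop(c["frame"][:,:,::-1],x,y,2*half,2*half,s))
        for p,col in [(P,(0,0,255)),(P+.017*M[:,1],(0,255,0)),(P-.052*M[:,1],(255,0,255))]+[(p,(255,255,0)) for p in pts]:
            v=(w2p(c,p)[0]-[x,y]+.5)*s-.5;cv2.circle(im,tuple(v.round().astype(int).tolist()),3,col,-1)
        T.append(im)
    cv2.imwrite(fn,np.hstack(T))
E
python3 - <<'E'
from workcell import *
from h import *
from ov import ov
yaw=-.352;k=np.array([np.cos(yaw),np.sin(yaw),0]);a=np.array([.5460,.3375,.037])
o=get_obs();y=R.from_quat(o["orientation"]).as_matrix()[:,1]
p=a-.002*y
hand.move_gripper(.05,80)
bot.servo_line(p,velocity=.1)
print(get_obs()["position"]-p,get_obs()["time_s"])
ov("pics/ov1.png",[a,a+.0645*k])
E
```

```text
[0.00015897 0.000115   0.00028615] 10.2333
```

View pics/ov1.png

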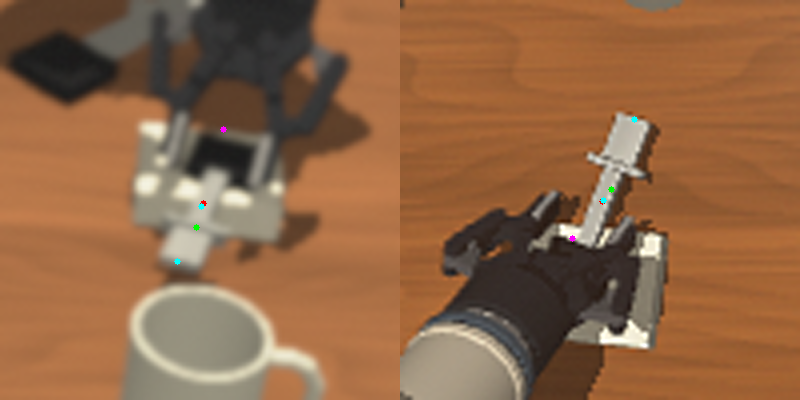

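The overlay shows that the fingertips really end about 15 to 20 mm behind the reported TCP, so the jaws closed above the shaft. I'll advance along the fingers with force monitoring, then close.

```bash
python3 - <<'E'
from workcell import *
from h import *
a=np.array([.5460,.3375,.037])
o=get_obs();y=R.from_quat(o["orientation"]).as_matrix()[:,1];p0=o["position"];f0=o["wrist_force"]
for i in range(5):
    bot.servo_line(p0+y*.005*(i+1),velocity=.04);o=get_obs();f=o["wrist_force"]-f0;print(i,f.round(1))
    if np.linalg.norm(f)>6: break
hand.move_gripper(0.0,90)
o=get_obs();M=R.from_quat(o["orientation"]).as_matrix()
print(o["gripper_width"],o["wrist_force"],o["time_s"],"shaft in tool",M.T@(a-o["position"]))
if o["gripper_width"]>.01:
    bot.servo_line(o["position"]+[0,0,.05],velocity=.1)
    o=get_obs();print(o["gripper_width"],o["wrist_force"],o["time_s"])
    c=vision.read_camera("wrist");cv2.imwrite("pics/g2.png",c["frame"][:,:,::-1])
E
```

```text
0 [ 0.1 -0.1  0.6]
1 [ 0.1 -1.4  1.1]
2 [ 0.2 -1.2 -0.3]
3 [-0.3 -1.5 -0.2]
4 [ 0.1 -2.2 -0.2]
0.011874939377004816 [-2.59752634  0.02456357  3.90500338] 12.125 shaft in tool [-0.00072831 -0.02228796 -0.0006004 ]
0.011605280443366818 [-0.25934379  0.5779099  -2.12210523] 12.775
```

Gripped: width 11.9 mm, and the key's weight shows on the wrist. Next I carry it upright to above the stand.

```bash
cat > key.py <<'E'
from workcell import *
from h import *
OFF=np.array([-.0007,-.0223,0]);t=np.radians(41)
def stand_pose(xy,ztip,yk=.337):  # TCP pose for tongue tip at xy,ztip
    kk=np.array([np.cos(yk),np.sin(yk),0]);nn=np.array([-kk[1],kk[0],0])
    q=quat(-np.cos(t)*kk+[0,0,-np.sin(t)],nn)
    return np.r_[xy,ztip+.0645]-R.from_quat(q).as_matrix()@OFF,q
E
python3 - <<'E'
from key import *
from ov import ov
S=[.5075,-.355]
o=get_obs();P=o["position"]
bot.servo_line([P[0]-.02,P[1],.26],velocity=.2)
print(get_obs()["joint_pos"].round(2))
p,q=stand_pose(S,.22);print(kinematics.solve_ik(p,q))
bot.reach(p,q);print(get_obs()["time_s"],get_obs()["gripper_width"],get_obs()["wrist_force"])
p,q=stand_pose(S,.065);bot.servo_line(p,q,velocity=.2)
o=get_obs();print(o["position"]-p,o["time_s"],o["gripper_width"])
ov("pics/s1.png",[[*S,.05],[*S,.065],[*S,.065+.036+.07]],half=50,s=4)
c=vision.read_camera("wrist");cv2.imwrite("pics/s1w.png",c["frame"][:,:,::-1]);import pickle;pickle.dump(c,open("s1w.pkl","wb"))
im=cv2.imread("pics/s1.png");u=w2p(c,[*S,.05])[0].round().astype(int);print(u)
cr=cv2.resize(c["frame"][:,:,::-1],(267,200))
x,y=np.clip(u-[66,50],0,[560-133,320]);z=crop(c["frame"][:,:,::-1],x,y,133,100,2)
out=np.zeros((600,800,3),np.uint8);out[:400]=im;out[400:,:267]=cr;out[400:,270:536]=z
cv2.imwrite("pics/s1c.png",out);print(x,y)
E
```

```text
[ 0.91  0.25  1.9  -0.87  0.96  0.2 ]
[-0.34985668  0.67509134  1.26538116 -0.5269159   1.88294823 -2.24119229]
16.3833 0.011470488471306575 [ 0.66233929 -0.06256704 -2.27286892]
[ 0.0006758  -0.00027218  0.00119557] 17.3083 0.011480096325370788
[283 327]
217 277
```

View pics/s1c.png

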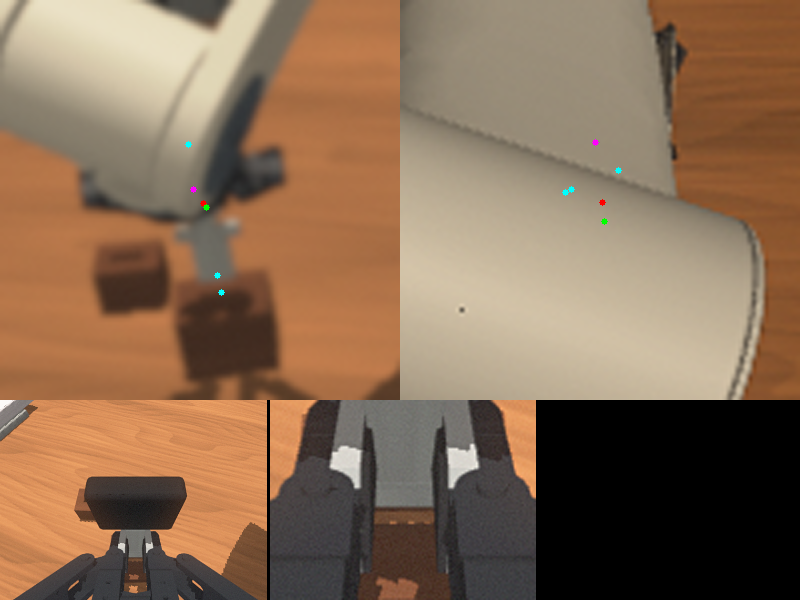

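The scene view shows the key upright with its tongue just over the slot, the tip at crop (215,281) against (217,275) predicted. I'll lower it by feel.

```bash
cat >> key.py <<'E'
def feel_down(S,z0,z1,step=.003,lim=4,yk=.337,v=.05):
    f0=get_obs()["wrist_force"];z=z0
    while z>z1:
        z=max(z-step,z1);p,q=stand_pose(S,z,yk);bot.servo_line(p,q,velocity=v)
        f=get_obs()["wrist_force"]-f0
        if np.linalg.norm(f)>lim: break
    print("ztip",round(z,4),"df",f.round(1),"w",get_obs()["gripper_width"],"t",get_obs()["time_s"])
    return z,f
E
python3 - <<'E'
from key import *
feel_down([.5075,-.355],.065,.014)
E
```

```text
ztip 0.014 df [ 2.3 -0.8  5.1] w 0.011446838247508754 t 21.7083
```

```bash
python3 - <<'E'
from key import *
z,f=feel_down([.5075,-.355],.014,.010,step=.001,lim=5)
z+=.0005
hand.move_gripper(.045,60)
o=get_obs();print(o["wrist_force"],o["gripper_width"],o["time_s"])
y=R.from_quat(o["orientation"]).as_matrix()[:,1]
bot.servo_line(o["position"]-.13*y,velocity=.2)
o=get_obs();print(o["wrist_force"],o["time_s"])
c=vision.read_camera("scene");t=vision.read_camera("top");w=vision.read_camera("wrist")
import pickle;pickle.dump((c,t,w),open("rel.pkl","wb"))
S=[.5075,-.355,.05];out=np.zeros((600,800,3),np.uint8)
for i,(m,X) in enumerate([(c,0),(t,400)]):
    u=w2p(m,np.array(S)+[0,0,.05])[0].round().astype(int);x,y=u-33;out[:396,X:X+396]=crop(m["frame"][:,:,::-1],x,y,66,66,6);print(x,y)
out[400:,:267]=cv2.resize(w["frame"][:,:,::-1],(267,200))
cv2.imwrite("pics/rel.png",out)
E
```

```text
ztip 0.013 df [-0.6  1.9  5.5] w 0.012219740128759007 t 21.9583
[-0.45978181 -0.18030225 -0.25766402] 0.045140833395536574 22.375
[-0.83829223  0.08189641 -0.70723217] 23.175
94 156
393 191
```

View pics/rel.png

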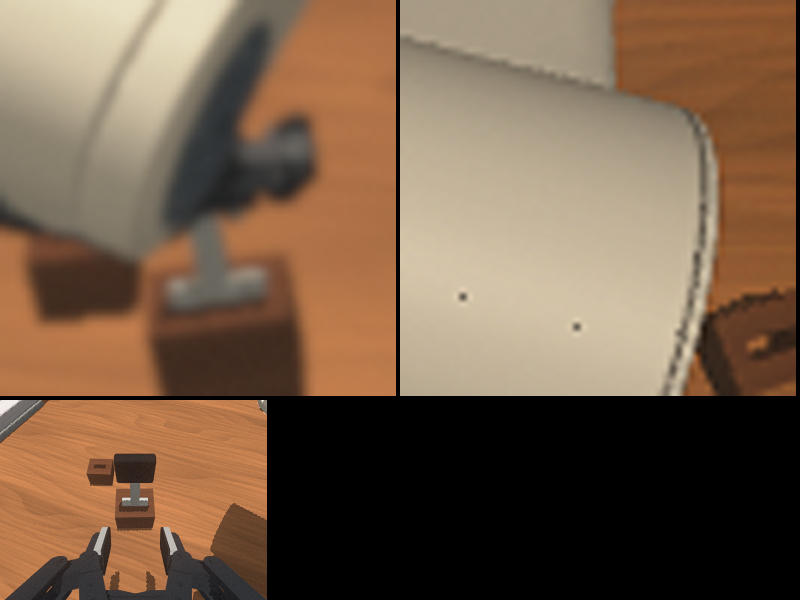

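The key stands in the stand with its shoulder bar flat on the top (scene crop (218,288)) and the fingers are clear of it. Now I regrasp it from above.

```bash
python3 - <<'E'
from key import *
S=np.array([.5075,-.355]);q=down(.337)
o=get_obs();P=o["position"];bot.servo_line([P[0],P[1],.27],velocity=.25)
bot.reach([*S,.24],q)
f0=get_obs()["wrist_force"]
for z in (.17,.155,.142,.129,.116):
    bot.servo_line([*S,z],q,velocity=.12);f=get_obs()["wrist_force"]-f0;print(z,f.round(1))
    if np.linalg.norm(f)>5: break
else:
    hand.move_gripper(0.,90)
    o=get_obs();print(o["gripper_width"],(o["wrist_force"]-f0).round(1),o["position"],o["time_s"],o["joint_pos"].round(2))
E
```

```text
0.17 [-0.6 -0.6  0.8]
0.155 [-0.6 -0.6  0.7]
0.142 [-0.5 -1.3 -0. ]
0.129 [-1.  -0.8  0.4]
0.116 [-0.4 -0.1  0.6]
0.012439385437952762 [-1.4 -0.8  5.2] [ 0.50794322 -0.35529584  0.1167371 ] 27.3083 [-0.61  0.45  1.73 -0.    0.96 -0.95]
```

```bash
cat > lk.py <<'E'
from workcell import *
from h import *
D=.1027
def lower(xy,a,z0,z1,step=.002,lim=5,v=.05):
    """lower tongue tip from z0 to z1 (tip height), stop on upward force"""
    o=get_obs();f0=o["wrist_force"];z=z0
    while z>z1+1e-6:
        z=max(z-step,z1);bot.servo_line([*xy,z+D],down(a),velocity=v);f=get_obs()["wrist_force"]-f0
        if f[2]>lim or np.linalg.norm(f[:2])>8: break
    o=get_obs();print("a",round(a,3),"ztip cmd",round(z,4),"act",(o["position"]-[*xy,D]).round(4),"f",f.round(1),"tq",o["ft_torque"].round(2),"w",round(o["gripper_width"],4),"t",round(o["time_s"],2))
    return z,f
E
python3 - <<'E'
from lk import *
P=get_obs()["position"];bot.servo_line([P[0],P[1],.245],velocity=.15)
o=get_obs();print(o["gripper_width"],o["wrist_force"])
L=[.6160,.0147];a=.095
bot.reach([*L,.245],down(a));bot.servo_line([*L,.110+D],down(a),velocity=.15);bot.dwell(.1)
z,f=lower(L,a,.110,.094)
E
```

```text
0.012671990992263406 [ 0.06256257  0.23155921 -2.66310805]
a 0.095 ztip cmd 0.094 act [-0.0001 -0.      0.0938] f [-0.5 -1.2  0.4] tq [-0.01  0.03  0.05] w 0.0128 t 32.22
```

The tongue is past the plate face, so it is in the hole. Continuing down by feel.

```bash
python3 - <<'E'
from lk import *
L=[.6160,.0147];a=.095
z,f=lower(L,a,.094,.066,lim=5)
E
```

```text
a 0.095 ztip cmd 0.066 act [0.0005 0.     0.0671] f [-0.4  1.   7.6] tq [-0.01  0.43 -0.02] w 0.0125 t 35.72
```

```bash
python3 - <<'E'
from lk import *
L=[.6160,.0147];a=.095
hand.move_gripper(0.,115)
z,f=lower(L,a,.066,.063,step=.001,lim=6)
bot.dwell(.25)
for a in np.arange(-.1,-1.06,-.19):
    bot.reach([*L,z+D],down(a));o=get_obs();print(round(a,2),o["wrist_force"].round(1),o["ft_torque"].round(2),o["position"].round(4),round(o["time_s"],2))
c=vision.read_camera("top");w=vision.read_camera("scene")
out=np.hstack([crop(c["frame"][:,:,::-1],240,100,100,140,4),crop(w["frame"][:,:,::-1],170,190,150,140,4)[:, :400]])
cv2.imwrite("pics/turn.png",out)
E
```

```text
a 0.095 ztip cmd 0.065 act [0.0007 0.     0.0671] f [-1.6  0.7  7. ] tq [ 0.    0.96 -0.01] w 0.0123 t 36.18
-0.1 [-4.7  0.5 15. ] [ 0.21  1.3  -0.1 ] [0.6164 0.015  0.1697] 36.74
-0.29 [-4.4  0.6 13.5] [ 0.17  1.28 -0.13] [0.6164 0.0149 0.1698] 37.04
-0.48 [-4.6  0.3 13.3] [ 0.09  1.19 -0.1 ] [0.6165 0.0149 0.1698] 37.34
-0.67 [-5.6  1.5 13.1] [ 0.16  1.06 -0.14] [0.6166 0.0148 0.1698] 37.64
-0.86 [-3.6  0.3 13.6] [ 0.08  0.95 -0.09] [0.6167 0.0148 0.1698] 37.94
-1.05 [-3.7  0.3 12.5] [ 0.13  0.88 -0.14] [0.6169 0.0148 0.1698] 38.24
```

View pics/turn.png

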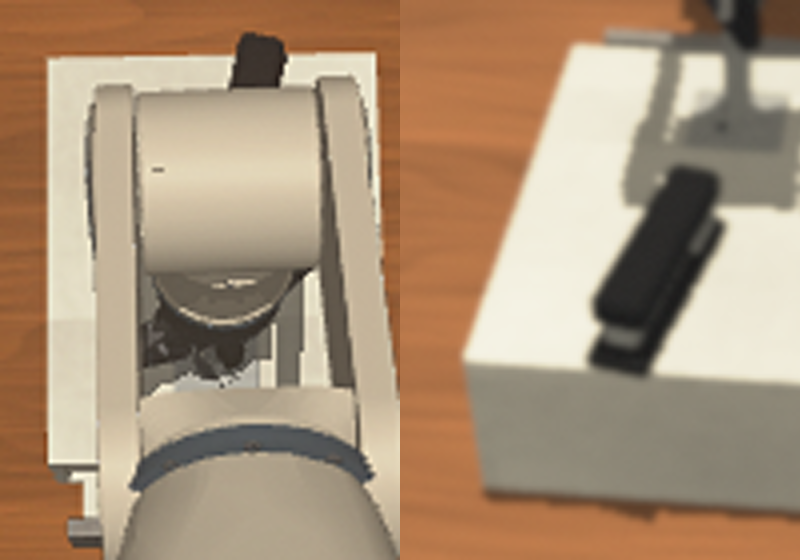

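The drawer front shows at top crop (85,530), about 50 mm out. Next I unload, release, retreat and check.

```bash
python3 - <<'E'
from lk import *
P=get_obs()["position"];q=down(-1.05)
bot.servo_line([P[0]-.0005,P[1],P[2]-.0003],q,velocity=.02);print(get_obs()["wrist_force"].round(1))
hand.move_gripper(.05,60);print(get_obs()["wrist_force"].round(1))
P=get_obs()["position"];bot.servo_line([P[0],P[1],.33],velocity=.1)
q0=get_obs()["joint_pos"].copy();q0[0]-=1.2;bot.goto_joints(q0);bot.dwell(.3)
c=vision.read_camera("top");w=vision.read_camera("scene")
print(get_obs()["time_s"],get_obs()["wrist_force"].round(1))
L=np.array([.6155,.0146,.103])
A=crop(c["frame"][:,:,::-1],240,100,100,140,4)
for p,col in [(L,(0,0,255)),(L+[0,0,.111],(0,255,0))]:
    v=(w2p(c,p)[0]-[240,100]+.5)*4-.5;cv2.circle(A,tuple(v.astype(int).tolist()),3,col,-1)
u=w2p(w,L+[0,0,.05])[0].astype(int);x,y=u-[45,70];print(x,y,w2p(w,[L,L+[0,0,.111]]))
B=crop(w["frame"][:,:,::-1],x,y,90,140,4)
cv2.imwrite("pics/fin.png",np.hstack([A,B]))
E
```

```text
[-0.3  1.2  3.9]
[-1.1  0.6  1. ]
43.6667 [ 0.   0.1 -0.6]
208 131 [[253.81853773 218.24727169]
 [252.95816186 180.72404738]]
```

View pics/fin.png

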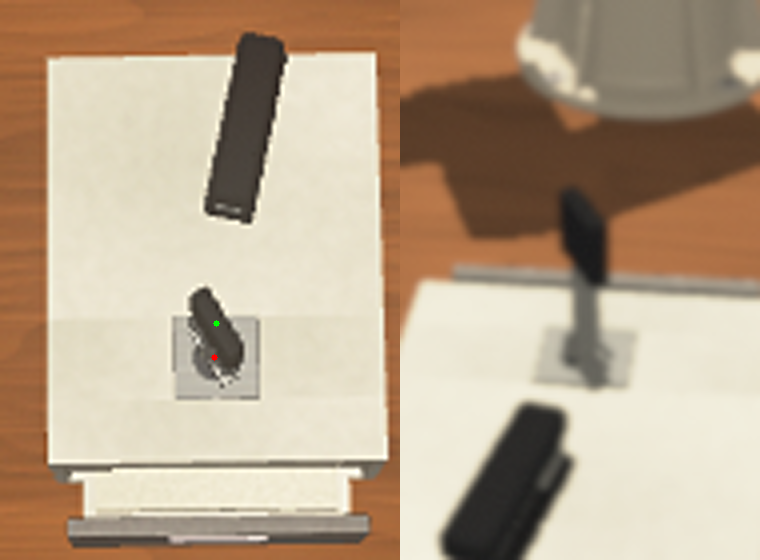

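```bash
python3 -c "
from workcell import *
hand_in()"
```

```text
the job is handed in; nothing more can be done
```

The job is done and handed in at about 44 s of robot time, but no verdict was reported. The key stands in the lock, the drawer is open and the arm is clear.

- **Grasp:** My first grasp closed on air. The fingertips proved to end about 20 mm short of the stated position. I advanced along the fingers by feel and gripped the shaft on the second try.
- **Stand:** I stood the key in the larger wooden stand and released it. The picture showed the shoulder bar flat on the stand's top.
- **Lock:** I gripped the key again from above. The plug's slot was visible in the wrist picture, turned about 0.1 rad, so I lined the key up with it. The key dropped in on the first lowering, with about 8 N at full depth.
- **Turn:** I turned it clockwise to about −1.05 rad. The wrist sensor read at most about 15 N of upward force there, well under the 60 N limit.
- **Last checks:**
  - **Drawer:** it is open by roughly 50 mm.
  - **Key:** it is upright; its handle was about 4 mm from where I predicted, or about 0.04 rad of lean.
  - **Contact:** the wrist force is near zero.
  - **Bystanders:** the stapler looks unmoved. I did not check the mug and the tape dispenser in the last pictures, but the arm never worked near the tape dispenser and felt nothing by the mug.
- **Disagreements:** The top and wrist cameras differed by 2 to 4 mm in y. They agreed to 0.5 mm on the distance from the stand to the lock, so I used that.

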